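Hang the pail of lock nuts on the spring balance

TASK

Weigh the small pail of lock nuts. Swing its folded bail upright while the pail stays standing where it is, then lift the pail by the bail and hang it in the dip of the spring balance's hook, letting its weight down gently so that the balance never jerks, neither as it takes the load nor as you let go. Leave the pail hanging level and still with its weight fully on the balance; do not tip it, do not force the hook, and leave the meter, the tape roll and the screwdriver alone.

Things in the scene. Friction and masses are not known exactly. Their poses are not given: they have to be found in the camera images.
- pail: open round pail of bare sheet steel holding black ring-shaped lock nuts; 110 mm across the rim, 88 mm across the foot, 85 mm high. Origin at the centre of its underside, z up. Its black bail turns about local y on ears at local (0, +-62, 74) mm. Mass with nuts and bail differs each time, 0.2 to 0.8 kg, not known beforehand; it slides if pushed sideways by more than about 1 N.
- bail (a joint): bail angle, rad: 0 = level, toward the pail's local -x; pi/2 = upright; range 0 to 3.14. Starts folded at 0.25 to 0.6, its cross bar outside the rim on the local -x side. Snug hinge: it stays where left and turns with about 0.02 N m. Plastic rod 8 mm thick; cross bar along local y, 85 mm from the hinge axis, straight from |y| = 20 to 47 mm.
- bail_mid (a point): centre of the rod in the middle of the bail's hanging notch, a kink in the cross bar that steps 9 mm farther out (flat for |y| < 9 mm, sloping to |y| = 20 mm): 94 mm from the hinge axis, on the pail's y = 0. Axes as the pail's when the bail angle is 0.
- bail_grip_a (a point): centre of the rod in the straight part of the cross bar on the pail's +y side, 34 mm from the middle, 85 mm from the hinge axis: a place to push or grip it clear of the hook
- bail_grip_b (a point): the same on the pail's -y side
- hook_seat (a point): lowest point of the hook's dip (upper surface), where the bail's notch shall lie, rod centre 4 mm above it; 291 mm above the bench when unloaded. The hook is an 8 mm steel rod along the point's -x, out from an upright column whose face is 108 mm behind the seat. Toward the column its top rises 13 mm to a level arm; in front it rises to a tip 25 mm above and 24 mm ahead (-x). z is up.
- hook (a joint): travel of the balance's hook downward, m: 0 = unloaded, range to 0.110. A spring of 90 N/m carries it: it sinks 11 mm for each newton hung on it, with little damping. Moving faster than 0.1 m/s, up or down, is a jerk that harms it.
- stand: the column spring balance, fixed to the bench: grey base plate 150 x 130 mm, 12 mm thick, reaching 100 mm in front (local -x) of the origin; aluminium column 42 x 50 mm, 356 mm high, graduated on its front face (local x = 0), where the hook comes out toward local -x. Origin on the bench under the middle of that face.
- meter: bystander: hand multimeter lying flat, 141 x 77 x 42 mm, origin at the centre of its underside
- tape: bystander: roll of black tape lying flat, 62 mm across, 18 mm high, origin at the centre of its underside
- driver: bystander: screwdriver lying flat, 177 mm long, 25 mm thick, origin at the centre of its underside
Mind the look-alikes: they are no part of the job. There is more than one size of the pail; the job needs the larger.

How it is judged (in metres and radians):
On the way, in this order (a step that is already met when the one before it is completed fails the run):
1. the bail stands upright (within 0.25 rad) while the pail still stands on the bench within 30 mm of where it was (value of joint bail between 1.32 and 1.82 rad and distance of pail from where it was at the start of the episode below 0.03 m and angle between pail's own z axis and vertical below 0.12 rad), for 0.2 s.
2. the bail bears on the hook, its notch within 20 mm of the dip, the pail off the bench (contact force between pail and stand above 0.8 N and distance between bail_mid and hook_seat below 0.02 m and height (world z) of pail above 0.03 m), for 0.1 s.
At the end, for the whole second after the job is handed in: The pail hangs freely and at rest from the balance: the bail's notch lies in the hook's dip (bail_mid within 10 mm of hook_seat sideways, 12 mm overall), the pail is level within 0.2 rad and clear of the bench, and its weight has sunk the hook by more than 12 mm (horizontal distance between bail_mid and hook_seat below 0.01 m and distance between bail_mid and hook_seat below 0.012 m and angle between pail's own z axis and vertical below 0.2 rad and height (world z) of pail above 0.03 m and contact force between pail and stand above 1.2 N and value of joint hook above 0.012 m and linear speed of pail below 0.04 m/s and velocity of joint hook between -0.02 and 0.02 m/s); the robot touches nothing.
It fails at once if the balance jerks: its hook moves faster than 0.1 m/s up or down (velocity of joint hook above 0.1 m/s or velocity of joint hook below -0.1 m/s).
It fails at once if the hook is forced: the pail or bail presses on it with more than 14 N (contact force between pail and stand above 14 N).
It fails at once if the hook is forced: the robot pushes it with more than 10 N (contact force between any of the arm, the fingers and stand above 10 N).
It fails at once if the pail is tipped by more than 0.6 rad (angle between pail's own z axis and vertical above 0.6 rad).
It fails at once if the meter, the tape roll or the screwdriver is moved by more than 15 mm (distance of any of meter, tape, driver from where it was at the start of the episode above 0.015 m).
It also fails if it takes over 72 s, if anything falls off the work surface, if the arm or the gripper's body presses on something with over 40 N, if the wrist force passes 120 N, or if a joint passes its speed limit or range.

ROBOT

A 6-joint arm with a two-finger parallel gripper is mounted at the origin on the work surface; the furniture and walls round the work are solid. World frame = base frame: x ahead of the robot, y to its left, z up, the work surface at z = 0. Lengths are in m, angles in degrees, forces in N, time in s.
With the tool pointing down it reaches from about 0.25 to 0.775 m from the base axis. Payload 8.9 kg.
Tool frame: the origin (TCP) lies midway between the tips of the shut fingers; the grasp point (between the pads) lies 19 mm behind it; z points along the fingers, y is the line along which they close (so a half turn about z gives the same grasp; the last joint's range is limited). The gripper opens to 85 mm and grips with 20 to 120 N. Pads are 22 mm wide; open, the fingers measure 114 mm over their backs; the gripper's body (76 mm by 85 mm) begins 54 mm behind the grasp point. The pads swing forward as they close: fully open they stand 13 mm farther back than shut.
Start: joints at [64.498, 16.656, -8.789, 64.555, 0, 82.019], TCP at [0.158, 0.501, 0.231] pointing down, gripper open.
Joint ranges: [-144.48, 144.48], [-52.06, 99.96], [-74.48, 78.29], [-112.23, 115.85], [-86.99, 84.42], [-180, 180]. Speed limits (degrees/s): [127.2, 127.2, 159.86, 180, 180, 180].

INTERFACE

Orientations are given as a 3x3 rotation matrix whose columns are the frame's x, y, z axes.
In Python, from workcell import * gives the robot as it stands. The module is installed in compiled form; this text tells all that it offers.
- The arm moves only by the shell command python3 -m pendant 'ROWS' [OPENING] [FORCE]. ROWS is JSON, a list of rows, each a list of 6 numbers: the shift along the tool's x, y, z in cm, then the turn, a rotation vector about the tool's x, y, z in degrees. A call has 1 to 20 rows; each row shifts and turns the commanded pose from where the row before left it, along the tool's axes as they then stand; what a row does not reach is not made up. A row lasts 1/12 s, in which the tool goes at most 41.7 mm and 7.16 degrees, less where a joint would pass 70% of its speed; a pose out of reach is approached as far as the arm can. A call is refused whole if a number of a shift passes 4.17 or a number of a turn 7.16, either way. A call with a gripper value outside its range is refused whole. OPENING is the opening in per cent of the stroke, from 0 (shut) to 100 (fully open), set as the call begins (- or left out, the last holds). The fingers move at their own pace and stop on an object; FORCE is the grip in N (left out, the last holds). Time passes only in rows, so rows that do not move let the fingers close. It gives the time, the measured TCP pose, the force, the opening and the grip force at its end, in the units of the state.
- state(): the state, without advancing time (a new reading comes with each control period).
- read_camera(name): name is "side" or "top" or "wrist"; returns the picture (384x512x3 uint8, blue, green, red); there is no depth.
- get_calibration(name): a dict with "fx", "fy", "cx", "cy" (pixels), "extrinsics" (4x4, takes a point from world to camera coordinates). Camera axes: x right, y down, z forward; pixel columns grow to the right and rows downward; lengths in m; the calibration is good to about 2 mm. A picture is of the moment at which its call begins: read the wrist's pose just before it. get_calibration takes no time and is no camera call; for the wrist camera it gives the pose at the moment of the call.
- finish_job(): hands the job in; it is judged then, once.
Trained networks look in the newest picture that a camera, given by its name, has taken for a name from the list of things; names that differ only in an ending like _2 or _b are one class to them, and where a whole thing is asked for, a point or a joint stands for the part that bears it (a point fixed in the world has none). Each returns a list of dicts, best first, with "score" (0 to 1); they miss things now and then, are a little off and sometimes report something else, mostly with a low value. They report only what shows in the picture. A call takes as long as a camera call. They do not tell look-alikes from the thing itself.
- recognise(camera, label): "position" ([x, y, z] in m, in world coordinates, good to about 4 mm: the middle of the surface that is visible of it).
- place_of(camera, label): "position" ([x, y, z] in m, in world coordinates, good to about 4 mm: a listed point, or the origin of a listed thing).
The state is a dict: "time_s": time; "joints": joint angles; "joint_vel": joint speeds; "tau": joint torques, N m; "eef_pos": TCP position; "orientation": TCP orientation; "ft_force": force on the tool from outside, world axes, zero at the start; "ft_torque": the same for the moment, N m; "finger_gap": finger opening in m; "grip_force": force on a finger pad.
Only numpy, scipy, OpenCV 4.12 (cv2) and the standard library are available. Lean on these libraries where they do the work, as an engineer would, in place of code of your own. Each camera call takes 0.05 s, during which the arm holds its last target. There are 200 camera calls.

## Working session

There is one attempt and no reset: what is moved stays moved. The work goes in short steps, Python scripts to look and compute and a shell command to move; the robot and the scene stay as the last step left them, time stands still between calls to the robot, and variables do not carry over. Pictures are saved under pics/ and viewed, at most 10 in all, crops included, and the job is handed in when it is done.

```bash
mkdir -p pics; python3 - <<'E'
from workcell import *
import cv2,numpy as np
np.set_printoptions(precision=3,suppress=True)
s=state();print(s['time_s'],s['eef_pos'],s['orientation'],s['finger_gap'])
a=[read_camera(c) for c in("side","top")]
cv2.imwrite("pics/a.png",cv2.resize(np.hstack(a),(800,300)))
cv2.imwrite("pics/side.png",a[0]);cv2.imwrite("pics/top.png",a[1])
for c in("side","top"):
  for l in("pail","bail_mid","bail_grip_a","hook_seat","stand","meter","tape","driver"):
    print(c,l,[(np.round(d['position'],3).tolist(),round(d['score'],2)) for d in place_of(c,l)[:4]])
E
```

```text
0.0 [0.158 0.5   0.231] [[-0.954  0.301 -0.001]
 [ 0.301  0.954 -0.001]
 [ 0.    -0.001 -1.   ]] 0.08506056974641307
side pail [([0.396, -0.11, 0.002], 0.68), ([0.596, -0.173, 0.003], 0.6)]
side bail_mid [([0.518, -0.189, 0.112], 0.75), ([0.432, -0.169, 0.052], 0.62)]
side bail_grip_a [([0.53, -0.219, 0.11], 0.66), ([0.448, -0.153, 0.051], 0.65), ([0.516, -0.148, 0.109], 0.48), ([0.406, -0.174, 0.052], 0.41)]
side hook_seat [([0.583, 0.206, 0.29], 0.67)]
side stand [([0.69, 0.244, -0.007], 0.85)]
side meter [([0.434, 0.082, 0.001], 0.63)]
side tape [([0.722, -0.033, -0.001], 0.67), ([0.597, -0.17, -0.001], 0.26)]
side driver [([0.466, -0.419, -0.001], 0.55)]
top pail [([0.598, -0.173, 0.004], 0.88), ([0.396, -0.116, -0.0], 0.59), ([0.721, -0.03, 0.001], 0.31)]
top bail_mid [([0.43, -0.17, 0.051], 0.73), ([0.468, -0.411, -0.002], 0.55), ([0.511, -0.182, 0.118], 0.48)]
top bail_grip_a [([0.526, -0.221, 0.112], 0.82), ([0.514, -0.15, 0.113], 0.8), ([0.447, -0.152, 0.057], 0.47), ([0.402, -0.174, 0.056], 0.41)]
top hook_seat [([0.583, 0.212, 0.294], 0.55)]
top stand [([0.69, 0.239, 0.002], 0.81)]
top meter [([0.437, 0.083, -0.0], 0.76)]
top tape [([0.72, -0.031, -0.003], 0.66)]
top driver [([0.467, -0.41, -0.001], 0.49)]
```

View pics/side.png

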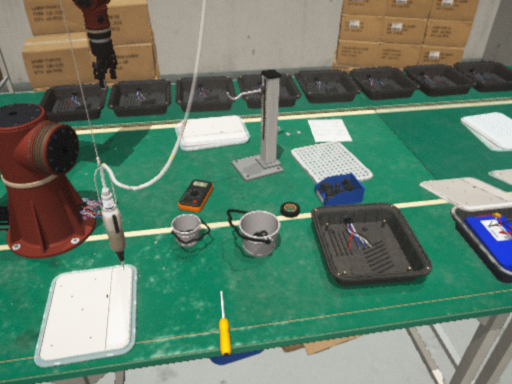

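View pics/top.png

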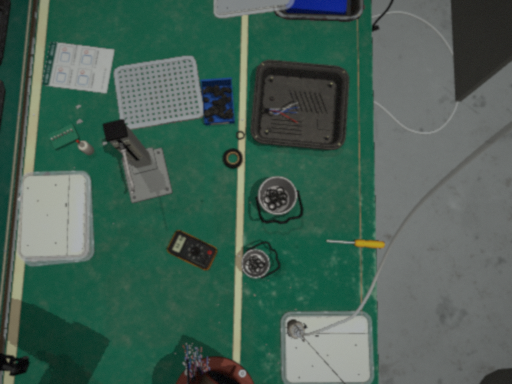

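The larger pail stands at about (0.597, -0.172), seen at side (258,232) and top (277,195). Its bail is folded toward −x and its yaw is about 10°. The stand is at side (268,120), with yaw about 17°. I'll turn the tool to the pail's yaw and move above grip_a.

```bash
python3 -m pendant '[[0,0,0,0,0,6.95],[0,0,0,0,0,6.95],[0,0,0,0,0,6.95],[0,0,0,0,0,6.95],[0,0,0,0,0,6.95],[0,0,0,0,0,6.95],[0,0,0,0,0,6.95],[0,0,0,0,0,6.95],[0,0,0,0,0,6.95]]' 40
python3 -m pendant '[[-3.5,1.2,0,0,0,0],[-3.5,1.2,0,0,0,0],[-3.5,1.2,0,0,0,0],[-3.5,1.2,0,0,0,0],[-3.5,1.2,0,0,0,0],[-3.5,1.2,0,0,0,0],[-3.5,1.2,0,0,0,0],[-3.5,1.2,0,0,0,0],[-3.5,1.2,0,0,0,0],[-3.5,1.2,0,0,0,0],[-3.5,1.2,0,0,0,0],[-3.5,1.2,0,0,0,0],[-3.5,1.2,0,0,0,0],[-3.5,1.2,0,0,0,0],[-3.5,1.2,0,0,0,0],[-3.5,1.2,0,0,0,0],[-3.5,1.2,0,0,0,0],[-3.5,1.2,0,0,0,0],[-3.5,1.2,0,0,0,0],[-3.5,1.2,0,0,0,0]]'
cat > h.py <<'E'
from workcell import *
import cv2,numpy as np
np.set_printoptions(precision=4,suppress=True)
def look(name,cams,labels,fn=None):
  for c in cams:
    im=read_camera(c)
    if fn: cv2.imwrite(f"pics/{fn}_{c}.png",im)
    for l in labels:
      print(c,l,[(np.round(d['position'],4).tolist(),round(d['score'],2)) for d in place_of(c,l)[:4]])
def st():
  s=state();print(s['time_s'],s['eef_pos'],s['orientation'].tolist() if 0 else np.round(s['orientation'],3).tolist(),'F',np.round(s['ft_force'],2),'T',np.round(s['ft_torque'],3),s['finger_gap'],s['grip_force'])
  return s
E
python3 - <<'E'
from h import *
st(); print(state()['joints'])
look('',['wrist'],['pail','bail_mid','bail_grip_a'],'b')
look('',['side','top'],['bail_mid','bail_grip_a','pail'])
E
```

```text
time_s: 1.65
eef_pos: [0.158, 0.5006, 0.2313]
orientation: [[-0.167, 0.986, 0.0], [0.986, 0.167, -0.0], [-0.0, 0.0, -1.0]]
ft_force: [-0.1, 0.8, -0.8]
finger_gap: 0.0338
grip_force: 0.0
time_s: 3.32
eef_pos: [0.5157, -0.1494, 0.2313]
orientation: [[-0.172, 0.985, 0.0], [0.985, 0.172, -0.0], [-0.0, 0.0, -1.0]]
ft_force: [1.2, 0.3, 0.2]
finger_gap: 0.0342
grip_force: 0.0
3.3167 [ 0.5157 -0.1494  0.2313] [[-0.172, 0.985, 0.0], [0.985, 0.172, -0.0], [-0.0, 0.0, -1.0]] F [1.17 0.26 0.21] T [ 0.013 -0.096 -0.028] 0.03424865167086106 0.0
[-23.9609  17.9414  -6.9782  65.0645   0.0021  56.1283]
wrist pail [([0.5983, -0.1718, -0.0023], 0.97), ([0.3996, -0.108, 0.002], 0.97)]
wrist bail_mid [([0.4324, -0.1695, 0.0511], 0.8), ([0.5159, -0.1865, 0.1158], 0.71)]
wrist bail_grip_a [([0.4472, -0.1485, 0.0562], 0.93), ([0.5114, -0.1513, 0.1111], 0.82), ([0.4025, -0.1755, 0.0568], 0.68), ([0.5317, -0.2169, 0.1133], 0.57)]
side bail_mid [([0.5142, -0.1858, 0.1114], 0.49), ([0.4296, -0.167, 0.0543], 0.47)]
side bail_grip_a [([0.4497, -0.1531, 0.0513], 0.7), ([0.5161, -0.1458, 0.109], 0.63), ([0.4059, -0.1741, 0.0484], 0.57), ([0.5285, -0.2206, 0.1173], 0.49)]
side pail [([0.5953, -0.1717, -0.0011], 0.59), ([0.3945, -0.1087, 0.0], 0.56)]
top bail_mid []
top bail_grip_a []
top pail []
```

View pics/b_wrist.png

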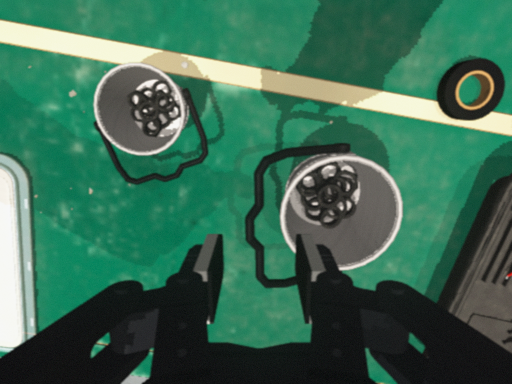

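```bash
python3 -m pendant '[[-0.15,0,2.2,0,0,0],[0,0,2.4,0,0,0],[0,0,2.4,0,0,0],[0,0,2.4,0,0,0],[0,0,2.4,0,0,0],[0,0,1.9,0,0,0],[0,0,0,0,0,0],[0,0,0,0,0,0]]' 40
python3 -m pendant '[[0,0,0,0,0,0],[0,0,0,0,0,0],[0,0,0,0,0,0],[0,0,0,0,0,0]]' 24
python3 - <<'E'
from h import *
st();look('',['side'],['bail_mid','bail_grip_a'])
look('',['wrist'],['bail_mid','bail_grip_a'],'c')
E
```

```text
time_s: 4.58
eef_pos: [0.5148, -0.1485, 0.0941]
orientation: [[-0.173, 0.985, -0.002], [0.985, 0.173, 0.001], [0.001, -0.001, -1.0]]
ft_force: [0.5, -0.2, 0.1]
finger_gap: 0.0342
grip_force: 0.0
time_s: 4.92
eef_pos: [0.516, -0.1492, 0.0953]
orientation: [[-0.172, 0.985, 0.002], [0.985, 0.172, -0.001], [-0.001, 0.001, -1.0]]
ft_force: [-0.1, -0.1, -0.5]
finger_gap: 0.0204
grip_force: 0.0
4.9167 [ 0.516  -0.1492  0.0953] [[-0.172, 0.985, 0.002], [0.985, 0.172, -0.001], [-0.001, 0.001, -1.0]] F [-0.08 -0.1  -0.46] T [-0.03  -0.031 -0.   ] 0.0204400108151743 0.0
side bail_mid [([0.518, -0.1846, 0.114], 0.79), ([0.4306, -0.1664, 0.0542], 0.46)]
side bail_grip_a [([0.5145, -0.1488, 0.1074], 0.77), ([0.5286, -0.2214, 0.1143], 0.77), ([0.4066, -0.178, 0.0505], 0.69), ([0.4453, -0.1551, 0.0517], 0.66)]
wrist bail_mid [([0.5124, -0.1843, 0.113], 0.93), ([0.4283, -0.1667, 0.0506], 0.62)]
wrist bail_grip_a [([0.5159, -0.1524, 0.1128], 0.9), ([0.446, -0.1508, 0.0549], 0.61), ([0.4003, -0.1785, 0.0525], 0.56)]
```

View pics/c_wrist.png

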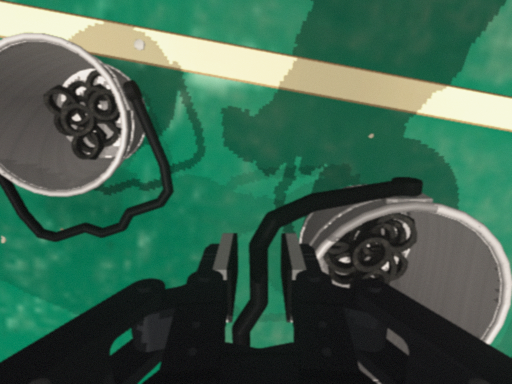

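The bar lies between the pads at about (258,280), clear of the rim. Now I'll swing it up.

```bash
python3 -m pendant '[[-0.2,0.3,0,0,0,0],[0,0.3,0,0,0,0],[0,0.6,-0.95,0,0,0],[0,0.6,-0.95,0,0,0],[0,0.78,-0.72,0,0,0],[0,0.78,-0.72,0,0,0],[0,0.93,-0.5,0,0,0],[0,0.93,-0.5,0,0,0],[0,0.82,-0.23,0,0,0],[0,0.82,-0.23,0,0,0],[0,0.42,-0.06,0,0,0],[0,0.42,-0.06,0,0,0],[0,0,0,0,0,0],[0,0,0,0,0,0],[0,0,0,0,0,0]]'
python3 - <<'E'
from h import *
st();look('',['side'],['bail_mid','bail_grip_a','pail'],'d')
look('',['wrist'],['bail_mid','bail_grip_a','pail'],'d')
a=cv2.imread('pics/d_side.png')[150:280,160:340];b=cv2.imread('pics/d_wrist.png')
cv2.imwrite('pics/d.png',np.hstack([cv2.resize(a,(400,289)),cv2.resize(b,(385,289))]))
E
```

```text
time_s: 6.47
eef_pos: [0.5912, -0.1377, 0.1433]
orientation: [[-0.172, 0.985, -0.001], [0.985, 0.172, 0.0], [0.0, -0.001, -1.0]]
ft_force: [0.4, 0.3, -0.2]
finger_gap: 0.0207
grip_force: 0.0
6.4667 [ 0.5912 -0.1377  0.1433] [[-0.172, 0.985, -0.001], [0.985, 0.172, 0.0], [0.0, -0.001, -1.0]] F [ 0.36  0.33 -0.17] T [-0.049 -0.02   0.054] 0.020715440817731703 0.0
side bail_mid [([0.4321, -0.1652, 0.0515], 0.5), ([0.5914, -0.1707, 0.1675], 0.45)]
side bail_grip_a [([0.4476, -0.1523, 0.0507], 0.72), ([0.4063, -0.1753, 0.0514], 0.66), ([0.5886, -0.1331, 0.1571], 0.6), ([0.602, -0.2084, 0.1606], 0.48)]
side pail [([0.5906, -0.1728, 0.1647], 0.72), ([0.596, -0.1736, 0.0019], 0.64), ([0.3936, -0.1098, 0.0005], 0.63)]
wrist bail_mid [([0.4302, -0.1675, 0.0523], 0.88), ([0.5928, -0.1713, 0.1653], 0.64)]
wrist bail_grip_a [([0.5861, -0.1407, 0.1603], 0.93), ([0.4014, -0.1793, 0.0547], 0.82)]
wrist pail [([0.5963, -0.1694, -0.0019], 0.73), ([0.3977, -0.1085, 0.0029], 0.55)]
```

View pics/d.png

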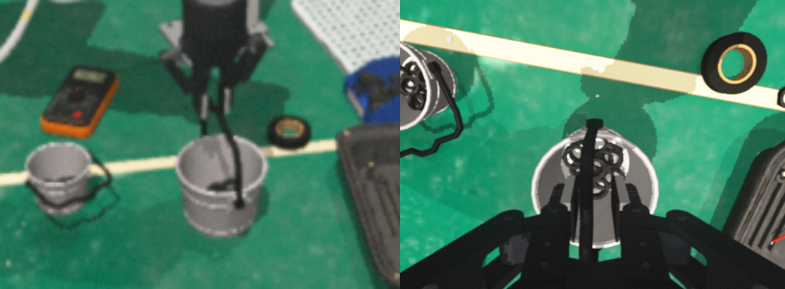

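The bail is upright and the pail hasn't moved. I'll grip and lift 2 cm.

```bash
python3 -m pendant '[[0,0,0.15,0,0,0],[0,0,0.15,0,0,0],[0,0,0,0,0,0],[0,0,0,0,0,0],[0,0,0,0,0,0],[0,0,0,0,0,0],[0,0,0,0,0,0]]' 0 120
python3 - <<'E'
from h import *
st()
E
python3 -m pendant '[[0,0,-0.2,0,0,0],[0,0,-0.2,0,0,0],[0,0,-0.3,0,0,0],[0,0,-0.4,0,0,0],[0,0,-0.4,0,0,0],[0,0,-0.4,0,0,0],[0,0,-0.4,0,0,0],[0,0,-0.4,0,0,0],[0,0,-0.2,0,0,0],[0,0,0,0,0,0],[0,0,0,0,0,0],[0,0,0,0,0,0],[0,0,0,0,0,0],[0,0,0,0,0,0]]'
python3 - <<'E'
from h import *
f=[]
for i in range(5):
  f.append(np.r_[state()['ft_force'],state()['ft_torque']]);read_camera('side')
print(np.array(f))
st();look('',['side'],['bail_mid','bail_grip_a','pail'],'e')
look('',['wrist'],['pail'],'e')
a=cv2.imread('pics/e_side.png')[130:260,160:340];b=cv2.imread('pics/e_wrist.png')
cv2.imwrite('pics/e.png',np.hstack([cv2.resize(a,(400,289)),cv2.resize(b,(385,289))]))
E
```

```text
time_s: 7.45
eef_pos: [0.5928, -0.1375, 0.1421]
orientation: [[-0.173, 0.985, 0.003], [0.985, 0.173, -0.0], [-0.001, 0.003, -1.0]]
ft_force: [-0.5, 3.1, 12.9]
finger_gap: 0.0037
grip_force: 118.1
7.45 [ 0.5928 -0.1375  0.1421] [[-0.173, 0.985, 0.003], [0.985, 0.173, -0.0], [-0.001, 0.003, -1.0]] F [-0.51  3.09 12.88] T [0.557 0.138 0.063] 0.003725330222140334 118.13470749766566
time_s: 8.62
eef_pos: [0.5915, -0.1376, 0.1693]
orientation: [[-0.172, 0.985, -0.0], [0.985, 0.172, 0.0], [0.0, -0.0, -1.0]]
ft_force: [-0.5, -0.4, -5.1]
finger_gap: 0.0041
grip_force: 117.5
[[-0.4533 -0.4225 -5.1412  0.1984  0.0157  0.034 ]
 [ 1.1435  0.0851 -5.2383  0.194   0.0384 -0.0319]
 [ 0.671  -0.1044 -5.621   0.1575 -0.0092  0.0535]
 [-0.6862  1.1227 -6.3357  0.1479  0.0234  0.0066]
 [-0.4881  0.1722 -6.4586  0.1663 -0.0017  0.0317]]
8.8667 [ 0.5916 -0.1377  0.1695] [[-0.172, 0.985, -0.0], [0.985, 0.172, 0.0], [0.0, -0.0, -1.0]] F [-0.14  0.53 -5.28] T [ 0.233  0.009 -0.023] 0.0037421250555193736 117.51843982739956
side bail_mid [([0.5966, -0.1709, 0.192], 0.56), ([0.4321, -0.1703, 0.0519], 0.45)]
side bail_grip_a [([0.6044, -0.2028, 0.1873], 0.78), ([0.4453, -0.1506, 0.0511], 0.68), ([0.592, -0.1362, 0.1826], 0.5), ([0.4064, -0.1754, 0.0527], 0.46)]
side pail [([0.3945, -0.1098, -0.0007], 0.97), ([0.5931, -0.1701, 0.0219], 0.77)]
wrist pail [([0.4018, -0.1085, 0.0017], 0.75), ([0.5974, -0.1664, 0.0252], 0.62)]
```

View pics/e.png

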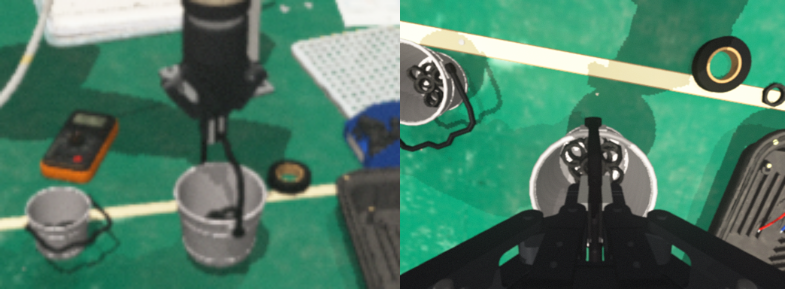

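Lifted level, weight about 5.5 N. The pail hangs upright in the crop at (222,215). I'll raise it, carry it to in front of the hook and align the yaw.

```bash
python3 -m pendant '[[0,0,-0.3,0,0,0],[0,0,-0.8,0,0,0],[0,0,-1.2,0,0,0],[0,0,-1.6,0,0,0],[0,0,-1.8,0,0,0],[0,0,-1.8,0,0,0],[0,0,-1.8,0,0,0],[0,0,-1.6,0,0,0],[0,0,-1.6,0,0,0],[0,0,-1.0,0,0,0],[0,0,-0.7,0,0,0],[0,0,-0.3,0,0,0]]'
python3 -m pendant '[[0.3,-0.05,0,0,0,0],[0.7,-0.1,0,0,0,0],[1.2,-0.2,0,0,0,0],[1.7,-0.3,0,0,0,0],[2.1,-0.4,0,0,0,0],[2.4,-0.4,0,0,0,0],[2.5,-0.45,0,0,0,0],[2.5,-0.45,0,0,0,0],[2.5,-0.45,0,0,0,0],[2.5,-0.45,0,0,0,0],[2.5,-0.45,0,0,0,0],[2.5,-0.45,0,0,0,0],[2.5,-0.45,0,0,0,0],[2.5,-0.4,0,0,0,0],[2.2,-0.35,0,0,0,0],[1.9,-0.3,0,0,0,0],[1.5,-0.2,0,0,0,0],[1.1,-0.15,0,0,0,0],[0.6,-0.1,0,0,0,0],[0.3,-0.05,0,0,0,0]]'
python3 -m pendant '[[0,0,0,0,0,-1.1],[0,0,0,0,0,-1.1],[0,0,0,0,0,-1.1],[0,0,0,0,0,-1.1],[0,0,0,0,0,-1.1],[0,0,0,0,0,-1.1],[0,0,0,0,0,0],[0,0,0,0,0,0],[0,0,0,0,0,0],[0,0,0,0,0,0]]'
python3 - <<'E'
from h import *
st();print(state()['joints'])
look('',['side','top','side','wrist'],['bail_mid','bail_grip_a','pail','hook_seat','stand'],'f')
cv2.imwrite('pics/f.png',np.hstack([cv2.resize(cv2.imread('pics/f_side.png')[40:220,140:340],(400,360)),cv2.resize(cv2.imread('pics/f_wrist.png'),(400,360))]))
E
```

```text
time_s: 10.17
eef_pos: [0.592, -0.1378, 0.3161]
orientation: [[-0.172, 0.985, 0.002], [0.985, 0.172, -0.001], [-0.001, 0.002, -1.0]]
ft_force: [0.7, 0.4, -6.0]
finger_gap: 0.0039
grip_force: 117.6
time_s: 11.83
eef_pos: [0.4682, 0.2072, 0.3143]
orientation: [[-0.174, 0.985, -0.0], [0.985, 0.174, -0.0], [0.0, -0.0, -1.0]]
ft_force: [-0.2, -0.6, -5.8]
finger_gap: 0.0041
grip_force: 117.5
time_s: 12.67
eef_pos: [0.4689, 0.2063, 0.3145]
orientation: [[-0.284, 0.959, -0.0], [0.959, 0.284, -0.0], [-0.0, -0.0, -1.0]]
ft_force: [-0.4, -1.4, -6.3]
finger_gap: 0.0036
grip_force: 117.6
12.6667 [0.4689 0.2063 0.3145] [[-0.284, 0.959, -0.0], [0.959, 0.284, -0.0], [-0.0, -0.0, -1.0]] F [-0.38 -1.36 -6.3 ] T [ 0.164  0.065 -0.022] 0.0036257532417503895 117.55775283789262
[15.5704 13.4653 -0.6183 75.9176 -0.0013 89.0492]
side bail_mid [([0.4799, 0.1751, 0.3395], 0.66), ([0.4322, -0.1697, 0.0551], 0.48), ([0.6883, 0.2429, -0.008], 0.2)]
side bail_grip_a [([0.4064, -0.1756, 0.0523], 0.69), ([0.4475, -0.1541, 0.0526], 0.69), ([0.4911, 0.1399, 0.3352], 0.61), ([0.6892, 0.2434, -0.0014], 0.59)]
side pail
[... 675 characters left out ...]
6)]
side bail_mid [([0.4803, 0.1745, 0.3353], 0.65), ([0.4354, -0.1675, 0.0488], 0.5)]
side bail_grip_a [([0.4053, -0.1771, 0.0517], 0.55), ([0.4482, -0.1532, 0.0526], 0.45), ([0.468, 0.2084, 0.3275], 0.42)]
side pail [([0.3969, -0.1107, -0.0015], 0.63), ([0.476, 0.1789, 0.1702], 0.59), ([0.4801, 0.1733, 0.3355], 0.52)]
side hook_seat [([0.4329, 0.0836, -0.0007], 0.43)]
side stand [([0.687, 0.2401, -0.0059], 0.59)]
wrist bail_mid [([0.4786, 0.1741, 0.3379], 0.73)]
wrist bail_grip_a [([0.4644, 0.2077, 0.3286], 0.91)]
wrist pail [([0.4775, 0.1779, 0.1695], 0.95), ([0.3999, -0.1085, 0.0008], 0.68)]
wrist hook_seat [([0.5827, 0.2143, 0.2931], 0.86)]
wrist stand [([0.6939, 0.2361, 0.0012], 0.83)]
```

View pics/f.png

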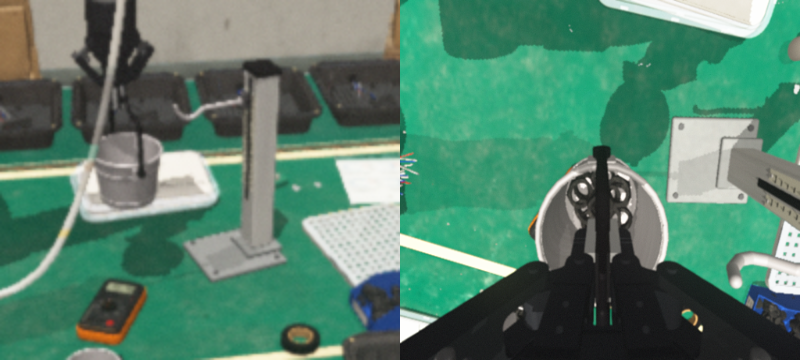

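The pail hangs in front of the hook (tip at wrist (737,270), level with the bail) and the yaw matches the base plate. I'll thread the bail over the hook.

```bash
python3 -m pendant '[[0.2,0,-0.2,0,0,0],[0.2,0.2,-0.2,0,0,0],[0,0.4,0,0,0,0],[0,0.6,0,0,0,0],[0,0.7,0,0,0,0],[0,0.8,0,0,0,0],[0,0.8,0,0,0,0],[0,0.9,0,0,0,0],[0,0.9,0,0,0,0],[0,0.9,0,0,0,0],[0,0.9,0,0,0,0],[0,0.9,0,0,0,0],[0,0.8,0,0,0,0],[0,0.7,0,0,0,0],[0,0.6,0,0,0,0],[0,0.5,0,0,0,0],[0,0.3,0,0,0,0],[0,0.1,0,0,0,0],[0,0,0,0,0,0],[0,0,0,0,0,0]]'
python3 -m pendant '[[0,0,0,0,0,0],[0,0,0,0,0,0],[0,0,0,0,0,0],[0,0,0,0,0,0],[0,0,0,0,0,0],[0,0,0,0,0,0]]'
python3 - <<'E'
from h import *
st()
look('',['side','top','side','wrist'],['bail_mid','pail','hook_seat','stand'],'g')
cv2.imwrite('pics/g.png',np.hstack([cv2.resize(cv2.imread('pics/g_side.png')[50:170,190:310],(400,400)),cv2.resize(cv2.imread('pics/g_wrist.png')[128:,100:400],(400,341)) if 0 else cv2.resize(cv2.imread('pics/g_wrist.png')[84:384,150:450],(400,400))]))
E
```

```text
time_s: 15.53
eef_pos: [0.5731, 0.2414, 0.3186]
orientation: [[-0.285, 0.959, -0.0], [0.959, 0.285, -0.0], [-0.0, -0.0, -1.0]]
ft_force: [0.0, 0.3, -5.3]
finger_gap: 0.0041
grip_force: 117.6
time_s: 16.03
eef_pos: [0.5732, 0.2415, 0.3186]
orientation: [[-0.285, 0.959, 0.0], [0.959, 0.285, 0.0], [0.0, 0.0, -1.0]]
ft_force: [0.8, -0.7, -5.8]
finger_gap: 0.0041
grip_force: 117.6
16.0333 [0.5732 0.2415 0.3186] [[-0.285, 0.959, 0.0], [0.959, 0.285, 0.0], [0.0, 0.0, -1.0]] F [ 0.78 -0.73 -5.84] T [ 0.142  0.101 -0.061] 0.004066228621338986 117.57712742808508
side bail_mid [([0.5822, 0.2091, 0.3399], 0.58), ([0.4289, -0.1671, 0.0528], 0.56)]
side pail [([0.3971, -0.1098, -0.0004], 0.85), ([0.5807, 0.2127, 0.1761], 0.84)]
side hook_seat [([0.5855, 0.2094, 0.2903], 0.7)]
side stand [([0.6872, 0.2432, -0.006], 0.87)]
top bail_mid [([0.4289, -0.1738, 0.0514], 0.54), ([0.5798, 0.2119, 0.3452], 0.49)]
top pail [([0.3965, -0.111, -0.0026], 0.73), ([0.5823, 0.2133, 0.292], 0.73), ([0.5823, 0.2133, 0.1794], 0.7)]
top hook_seat [([0.5836, 0.2129, 0.2912], 0.72), ([0.687, 0.2353, 0.0024], 0.46)]
top stand [([0.6888, 0.2396, 0.0012], 0.86)]
side bail_mid [([0.5845, 0.2091, 0.3434], 0.51), ([0.4317, -0.1662, 0.0537], 0.42)]
side pail [([0.3964, -0.1087, 0.0003], 0.9), ([0.5816, 0.2124, 0.1728], 0.59)]
side hook_seat [([0.5824, 0.21, 0.2941], 0.66)]
side stand [([0.6892, 0.246, -0.0011], 0.61)]
wrist bail_mid [([0.5821, 0.2105, 0.3386], 0.76)]
wrist pail [([0.4014, -0.1086, 0.0012], 0.84), ([0.5838, 0.2125, 0.1732], 0.59)]
wrist hook_seat []
wrist stand [([0.6917, 0.2352, -0.0025], 0.76)]
```

View pics/g.png

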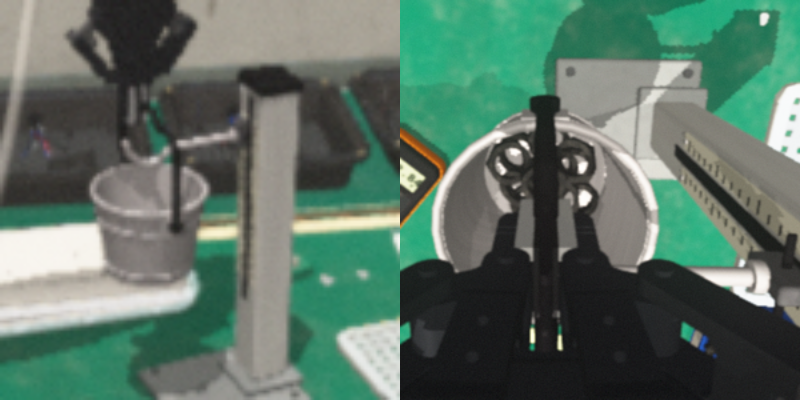

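The hook passes through the bail under the notch, with the dip visible left of the leg at (150,150) and clear of the rim. I'll lower gently.

```bash
python3 -m pendant '[[0,0,0.1,0,0,0],[0,0,0.2,0,0,0],[0,0,0.3,0,0,0],[0,0,0.3,0,0,0],[0,0,0.3,0,0,0],[0,0,0.3,0,0,0],[0,0,0.3,0,0,0],[0,0,0.3,0,0,0],[0,0,0.3,0,0,0],[0,0,0.3,0,0,0],[0,0,0.3,0,0,0],[0,0,0.2,0,0,0],[0,0,0.2,0,0,0],[0,0,0.1,0,0,0],[0,0,0,0,0,0]]'
python3 -m pendant '[[0,0,0.1,0,0,0],[0,0,0.1,0,0,0],[0,0,0.1,0,0,0],[0,0,0.1,0,0,0],[0,0,0.1,0,0,0],[0,0,0.1,0,0,0],[0,0,0.1,0,0,0],[0,0,0.1,0,0,0],[0,0,0.1,0,0,0],[0,0,0.1,0,0,0],[0,0,0.1,0,0,0],[0,0,0.1,0,0,0],[0,0,0.1,0,0,0],[0,0,0.1,0,0,0],[0,0,0.1,0,0,0],[0,0,0.1,0,0,0],[0,0,0.1,0,0,0],[0,0,0.1,0,0,0],[0,0,0.1,0,0,0],[0,0,0.1,0,0,0]]'
python3 -m pendant '[[0,0,0.1,0,0,0],[0,0,0.1,0,0,0],[0,0,0.1,0,0,0],[0,0,0.1,0,0,0],[0,0,0.1,0,0,0],[0,0,0.1,0,0,0],[0,0,0.1,0,0,0],[0,0,0.1,0,0,0],[0,0,0.1,0,0,0],[0,0,0.1,0,0,0],[0,0,0,0,0,0],[0,0,0,0,0,0],[0,0,0,0,0,0]]'
python3 - <<'E'
from h import *
f=[]
for i in range(8):
  f.append(state()['ft_force']);read_camera('side')
print(np.mean(f,0),np.std(f,0));st()
look('',['side','top'],['bail_mid','pail','hook_seat'],'i')
E
```

```text
time_s: 18.28
eef_pos: [0.5732, 0.2414, 0.2833]
orientation: [[-0.285, 0.959, -0.0], [0.959, 0.285, -0.0], [-0.0, -0.0, -1.0]]
ft_force: [0.2, -0.2, -6.4]
finger_gap: 0.004
grip_force: 117.6
time_s: 19.95
eef_pos: [0.5733, 0.2415, 0.2635]
orientation: [[-0.285, 0.959, 0.0], [0.959, 0.285, 0.0], [-0.0, 0.0, -1.0]]
ft_force: [0.1, 0.2, -4.9]
finger_gap: 0.004
grip_force: 117.6
time_s: 21.03
eef_pos: [0.5733, 0.2415, 0.2536]
orientation: [[-0.284, 0.959, 0.0], [0.959, 0.284, -0.0], [-0.0, 0.0, -1.0]]
ft_force: [-0.3, 0.3, -4.8]
finger_gap: 0.0034
grip_force: 117.6
[-0.4246 -0.3364 -4.048 ] [0.4489 0.807  0.3794]
21.4333 [0.5733 0.2415 0.2535] [[-0.284, 0.959, 0.0], [0.959, 0.284, 0.0], [0.0, 0.0, -1.0]] F [-0.68 -0.22 -4.43] T [0.131 0.081 0.009] 0.003976578111074166 117.60756882315036
side bail_mid [([0.4317, -0.1647, 0.055], 0.51), ([0.5851, 0.2078, 0.2746], 0.45)]
side pail [([0.5807, 0.2119, 0.1116], 0.87), ([0.3975, -0.1088, 0.0032], 0.73)]
side hook_seat [([0.587, 0.2072, 0.2738], 0.7)]
top bail_mid [([0.582, 0.2118, 0.2792], 0.7), ([0.4302, -0.1724, 0.0508], 0.43)]
top pail [([0.583, 0.2119, 0.1168], 0.91), ([0.3954, -0.112, -0.0023], 0.62)]
top hook_seat [([0.5852, 0.2115, 0.2751], 0.63)]
```

Contact occurred at TCP z ≈ 0.273 and the balance carries about 1.8 N. Continuing down.

```bash
python3 -m pendant '[[0,0,0.1,0,0,0],[0,0,0.15,0,0,0],[0,0,0.15,0,0,0],[0,0,0.15,0,0,0],[0,0,0.15,0,0,0],[0,0,0.15,0,0,0],[0,0,0.15,0,0,0],[0,0,0.15,0,0,0],[0,0,0.15,0,0,0],[0,0,0.15,0,0,0],[0,0,0.15,0,0,0],[0,0,0.15,0,0,0],[0,0,0.15,0,0,0],[0,0,0.15,0,0,0],[0,0,0.15,0,0,0],[0,0,0.15,0,0,0],[0,0,0.15,0,0,0],[0,0,0.15,0,0,0],[0,0,0.1,0,0,0],[0,0,0.1,0,0,0]]'
python3 -m pendant '[[0,0,0.1,0,0,0],[0,0,0.1,0,0,0],[0,0,0.1,0,0,0],[0,0,0.1,0,0,0],[0,0,0.1,0,0,0],[0,0,0.05,0,0,0],[0,0,0,0,0,0],[0,0,0,0,0,0],[0,0,0,0,0,0]]'
python3 - <<'E'
from h import *
f=[]
for i in range(24):
  s=state();f.append(np.r_[s['ft_force'],s['ft_torque']]);read_camera('side')
print(np.mean(f,0),np.std(f,0));st()
look('',['side','top'],['bail_mid','pail','hook_seat'],'j')
E
```

```text
time_s: 23.5
eef_pos: [0.5733, 0.2414, 0.2249]
orientation: [[-0.284, 0.959, 0.0], [0.959, 0.284, -0.0], [-0.0, 0.0, -1.0]]
ft_force: [-0.9, 0.1, -1.4]
finger_gap: 0.004
grip_force: 117.8
time_s: 24.25
eef_pos: [0.5733, 0.2415, 0.2196]
orientation: [[-0.285, 0.959, 0.0], [0.959, 0.285, 0.0], [-0.0, 0.0, -1.0]]
ft_force: [-0.4, -1.1, -1.1]
finger_gap: 0.004
grip_force: 117.8
[ 0.1    -0.3236 -1.273  -0.0597 -0.0571  0.0078] [0.5051 0.5545 0.5436 0.03   0.0473 0.0229]
25.45 [0.5733 0.2415 0.2195] [[-0.285, 0.959, 0.0], [0.959, 0.285, 0.0], [-0.0, 0.0, -1.0]] F [ 0.98 -0.15 -1.59] T [-0.056 -0.1    0.035] 0.003767462263583648 117.80618548807979
side bail_mid [([0.4296, -0.1686, 0.0529], 0.67), ([0.5822, 0.2075, 0.2397], 0.43)]
side pail [([0.395, -0.1092, 0.0013], 0.94), ([0.5809, 0.2084, 0.0773], 0.82)]
side hook_seat [([0.584, 0.2103, 0.2395], 0.53)]
top bail_mid [([0.4302, -0.1723, 0.0535], 0.62), ([0.5803, 0.2104, 0.2463], 0.43)]
top pail [([0.3966, -0.1076, -0.0048], 0.81), ([0.5806, 0.2121, 0.0797], 0.78)]
top hook_seat [([0.5837, 0.213, 0.2408], 0.67), ([0.5789, 0.2131, 0.2453], 0.64)]
```

```bash
python3 -m pendant '[[0,0,0.1,0,0,0],[0,0,0.1,0,0,0],[0,0,0.1,0,0,0],[0,0,0.1,0,0,0],[0,0,0.1,0,0,0],[0,0,0.1,0,0,0],[0,0,0.1,0,0,0],[0,0,0.1,0,0,0],[0,0,0.1,0,0,0],[0,0,0.1,0,0,0],[0,0,0.1,0,0,0],[0,0,0,0,0,0],[0,0,0,0,0,0],[0,0,0,0,0,0],[0,0,0,0,0,0],[0,0,0,0,0,0],[0,0,0,0,0,0]]'
python3 - <<'E'
from h import *
f=[]
for i in range(36):
  s=state();f.append(np.r_[s['ft_force'],s['ft_torque']]);read_camera('side')
print(np.mean(f,0),np.std(f,0));st()
E
```

```text
time_s: 27.27
eef_pos: [0.5733, 0.2415, 0.2085]
orientation: [[-0.285, 0.959, 0.0], [0.959, 0.285, -0.0], [-0.0, 0.0, -1.0]]
ft_force: [0.6, -1.5, -0.4]
finger_gap: 0.0035
grip_force: 117.9
[ 0.6548 -0.8335 -0.4102 -0.1358 -0.1407  0.0129] [0.528  0.4802 0.3751 0.0285 0.0327 0.0362]
29.0667 [0.5733 0.2415 0.2085] [[-0.285, 0.959, 0.0], [0.959, 0.285, -0.0], [-0.0, 0.0, -1.0]] F [ 1.21 -0.93  0.14] T [-0.126 -0.18   0.034] 0.0036723172402037562 117.9309478680807
```

```bash
python3 -m pendant '[[-0.05,0.02,0.1,0,0,0],[-0.05,0.02,0.1,0,0,0],[0,0,0.1,0,0,0],[0,0,0.05,0,0,0],[0,0,0,0,0,0],[0,0,0,0,0,0],[0,0,0,0,0,0],[0,0,0,0,0,0],[0,0,0,0,0,0]]'
python3 - <<'E'
from h import *
f=[]
for i in range(36):
  s=state();f.append(np.r_[s['ft_force'],s['ft_torque']]);read_camera('side')
m=np.mean(f,0);R=s['orientation'];print(m,R.T@m[:3],R.T@m[3:]);st()
look('',['side','wrist'],['bail_mid','bail_grip_a','pail','hook_seat'],'k')
cv2.imwrite('pics/k.png',np.hstack([cv2.resize(cv2.imread('pics/k_side.png')[60:180,190:310],(400,400)),cv2.resize(cv2.imread('pics/k_wrist.png')[84:384,150:450],(400,400))]))
E
```

```text
time_s: 29.82
eef_pos: [0.5738, 0.2407, 0.205]
orientation: [[-0.285, 0.959, -0.0], [0.959, 0.285, 0.0], [0.0, -0.0, -1.0]]
ft_force: [-1.8, 3.7, -1.1]
finger_gap: 0.0037
grip_force: 118.1
[-2.7716  3.2697  0.1233  0.6554  0.5714 -0.0574] [ 3.9231 -1.7268 -0.123 ] [0.3613 0.7909 0.0574]
31.6167 [0.5739 0.2406 0.205 ] [[-0.285, 0.959, -0.0], [0.959, 0.285, 0.0], [0.0, -0.0, -1.0]] F [-3.32  4.59  0.18] T [ 0.645  0.583 -0.055] 0.003566663342285531 118.09179932333791
side bail_mid [([0.5884, 0.2104, 0.2293], 0.68), ([0.4307, -0.1693, 0.055], 0.62)]
side bail_grip_a [([0.4061, -0.1724, 0.0548], 0.67), ([0.5955, 0.1737, 0.2261], 0.61), ([0.5727, 0.2431, 0.2207], 0.48)]
side pail [([0.584, 0.2085, 0.0639], 0.88)]
side hook_seat [([0.5811, 0.2061, 0.2257], 0.6)]
wrist bail_mid [([0.5833, 0.2108, 0.2281], 0.74), ([0.5852, 0.2098, 0.2318], 0.64)]
wrist bail_grip_a [([0.5711, 0.2365, 0.2223], 0.67)]
wrist pail [([0.5867, 0.2109, 0.0585], 0.56)]
wrist hook_seat [([0.5826, 0.2127, 0.2268], 0.83)]
```

View pics/k.png

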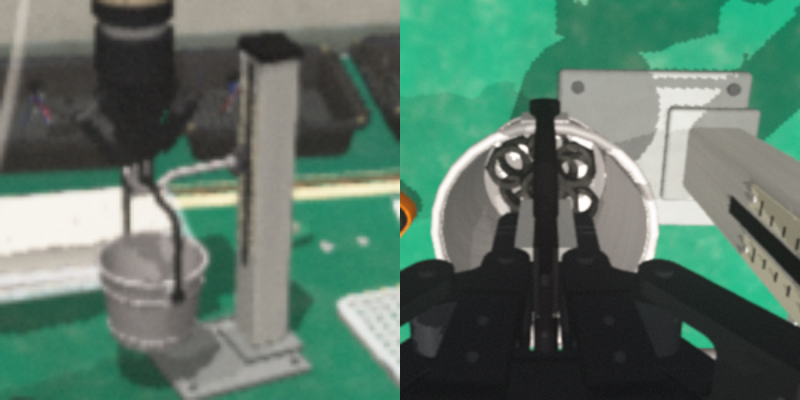

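The notch lies in the dip and the vertical load on the tool is ~0. The 1 mm side nudge preloaded it sideways, so I'll take it back.

```bash
python3 -m pendant '[[0.04,-0.02,0,0,0,0],[0.04,-0.015,0,0,0,0],[0,0,0,0,0,0],[0,0,0,0,0,0],[0,0,0,0,0,0],[0,0,0,0,0,0]]'
python3 - <<'E'
from h import *
f=[]
for i in range(36):
  s=state();f.append(np.r_[s['ft_force'],s['ft_torque']]);read_camera('side')
m=np.mean(f,0);R=s['orientation'];print(m,R.T@m[:3],R.T@m[3:]);st()
E
```

```text
time_s: 32.62
eef_pos: [0.5737, 0.2409, 0.2051]
orientation: [[-0.284, 0.959, 0.001], [0.959, 0.284, -0.001], [-0.001, 0.0, -1.0]]
ft_force: [0.1, -1.9, 0.2]
finger_gap: 0.0041
grip_force: 118.1
[ 2.2775 -3.0995 -0.124  -0.5783 -0.4435  0.0386] [-3.6195  1.3015  0.1238] [-0.2606 -0.6806 -0.0387]
34.4167 [0.5734 0.2413 0.205 ] [[-0.285, 0.959, 0.0], [0.959, 0.285, 0.0], [0.0, 0.0, -1.0]] F [ 2.36 -3.33  0.06] T [-0.606 -0.573  0.008] 0.0034859345577469268 118.07146945255226
```

```bash
python3 -m pendant '[[-0.02,0.008,0,0,0,0],[-0.02,0.007,0,0,0,0],[0,0,0,0,0,0],[0,0,0,0,0,0],[0,0,0,0,0,0],[0,0,0,0,0,0]]'
python3 - <<'E'
from h import *
f=[]
for i in range(30):
  s=state();f.append(np.r_[s['ft_force'],s['ft_torque']]);read_camera('side')
m=np.mean(f,0);R=s['orientation'];print(m,R.T@m[:3],R.T@m[3:]);st()
E
```

```text
time_s: 34.92
eef_pos: [0.5735, 0.2412, 0.205]
orientation: [[-0.285, 0.959, -0.0], [0.959, 0.285, 0.0], [0.0, -0.0, -1.0]]
ft_force: [1.9, -0.1, -0.4]
finger_gap: 0.0038
grip_force: 118.1
[ 0.3017  0.7464 -0.0035  0.1857 -0.0429  0.0093] [0.6297 0.5016 0.0036] [-0.094   0.1658 -0.0093]
36.4167 [0.5736 0.241  0.205 ] [[-0.285, 0.959, -0.0], [0.959, 0.285, 0.0], [0.0, -0.0, -1.0]] F [-0.92  1.78 -0.43] T [ 0.396  0.133 -0.025] 0.0036280586211293766 118.12455230181513
```

The load is fully on the balance and side forces are small. I'll ease the grip to 20 N, then open a little at a time.

```bash
python3 -m pendant '[[0,0,0,0,0,0],[0,0,0,0,0,0],[0,0,0,0,0,0],[0,0,0,0,0,0]]' 0 20
python3 -m pendant '[[0,0,0,0,0,0],[0,0,0,0,0,0],[0,0,0,0,0,0],[0,0,0,0,0,0]]' 7 20
python3 -m pendant '[[0,0,0,0,0,0],[0,0,0,0,0,0],[0,0,0,0,0,0],[0,0,0,0,0,0]]' 9 20
python3 -m pendant '[[0,0,0,0,0,0],[0,0,0,0,0,0],[0,0,0,0,0,0],[0,0,0,0,0,0]]' 12 20
python3 - <<'E'
from h import *
st()
look('',['side','top','side','wrist'],['bail_mid','bail_grip_a','pail','hook_seat'],'l')
E
```

```text
time_s: 36.75
eef_pos: [0.5736, 0.241, 0.205]
orientation: [[-0.285, 0.959, -0.0], [0.959, 0.285, 0.0], [0.0, -0.0, -1.0]]
ft_force: [0.0, 2.9, -0.5]
finger_gap: 0.0039
grip_force: 118.1
time_s: 37.08
eef_pos: [0.5737, 0.2409, 0.205]
orientation: [[-0.284, 0.959, 0.0], [0.959, 0.284, -0.0], [-0.0, 0.0, -1.0]]
ft_force: [0.2, 1.2, -0.1]
finger_gap: 0.0058
grip_force: 44.4
time_s: 37.42
eef_pos: [0.5736, 0.241, 0.205]
orientation: [[-0.284, 0.959, 0.0], [0.959, 0.284, -0.0], [-0.0, 0.0, -1.0]]
ft_force: [0.3, 2.1, -1.4]
finger_gap: 0.0077
grip_force: 4.5
time_s: 37.75
eef_pos: [0.5737, 0.2408, 0.205]
orientation: [[-0.284, 0.959, -0.0], [0.959, 0.284, -0.0], [-0.0, -0.0, -1.0]]
ft_force: [0.1, 1.1, -0.2]
finger_gap: 0.01
grip_force: 0.0
37.75 [0.5737 0.2408 0.205 ] [[-0.284, 0.959, -0.0], [0.959, 0.284, -0.0], [-0.0, -0.0, -1.0]] F [ 0.09  1.09 -0.2 ] T [ 0.001 -0.029 -0.003] 0.010024255846065271 0.0Traceback (most recent call last):
  File "<stdin>", line 3, in <module>
  File "h.py", line 6, in look
    im=read_camera(c)
ValueError: 200 camera calls are used up
```

Released: grip 0 and tool force 0. The camera budget is spent, but the geometry is known. I'll open wider, retreat straight up, back away and let the pail settle.

```bash
python3 -m pendant '[[0,0,0,0,0,0],[0,0,0,0,0,0],[0,0,0,0,0,0],[0,0,0,0,0,0],[0,0,0,0,0,0],[0,0,0,0,0,0],[0,0,0,0,0,0],[0,0,0,0,0,0],[0,0,0,0,0,0],[0,0,0,0,0,0],[0,0,0,0,0,0],[0,0,0,0,0,0]]' 38
python3 -m pendant '[[0,0,-0.1,0,0,0],[0,0,-0.2,0,0,0],[0,0,-0.4,0,0,0],[0,0,-0.6,0,0,0],[0,0,-0.8,0,0,0],[0,0,-1,0,0,0],[0,0,-1,0,0,0],[0,0,-1,0,0,0],[0,0,-1,0,0,0],[0,0,-1,0,0,0],[0,0,-1,0,0,0],[0,0,-1,0,0,0],[0,0,-1,0,0,0],[0,0,-0.5,0,0,0],[0,0,0,0,0,0]]'
for i in 1 2 3 4; do python3 -m pendant '[[0,0,0,0,0,0],[0,0,0,0,0,0],[0,0,0,0,0,0],[0,0,0,0,0,0],[0,0,0,0,0,0],[0,0,0,0,0,0],[0,0,0,0,0,0],[0,0,0,0,0,0],[0,0,0,0,0,0],[0,0,0,0,0,0],[0,0,0,0,0,0],[0,0,0,0,0,0],[0,0,0,0,0,0],[0,0,0,0,0,0],[0,0,0,0,0,0],[0,0,0,0,0,0],[0,0,0,0,0,0],[0,0,0,0,0,0],[0,0,0,0,0,0],[0,0,0,0,0,0]]' | egrep 'time|pos|force'; done
```

```text
time_s: 38.75
eef_pos: [0.5736, 0.241, 0.205]
orientation: [[-0.285, 0.959, -0.0], [0.959, 0.285, -0.0], [-0.0, -0.0, -1.0]]
ft_force: [0.3, -0.8, 0.2]
finger_gap: 0.0326
grip_force: 0.0
time_s: 40.0
eef_pos: [0.5742, 0.2411, 0.3125]
orientation: [[-0.285, 0.959, 0.002], [0.959, 0.285, 0.001], [-0.0, 0.002, -1.0]]
ft_force: [-0.1, 0.8, -0.7]
finger_gap: 0.0322
grip_force: 0.0
time_s: 41.67
eef_pos: [0.5736, 0.241, 0.311]
ft_force: [-0.4, 0.2, -0.0]
grip_force: 0.0
time_s: 43.33
eef_pos: [0.5736, 0.241, 0.311]
ft_force: [-0.6, 0.5, -0.2]
grip_force: 0.0
time_s: 45.0
eef_pos: [0.5736, 0.241, 0.311]
ft_force: [-0.3, 0.4, 0.2]
grip_force: 0.0
time_s: 46.67
eef_pos: [0.5736, 0.2409, 0.311]
ft_force: [-1.2, 0.3, -0.3]
grip_force: 0.0
```

```bash
for i in 1 2 3 4 5 6; do python3 -m pendant '[[0,0,0,0,0,0],[0,0,0,0,0,0],[0,0,0,0,0,0],[0,0,0,0,0,0],[0,0,0,0,0,0],[0,0,0,0,0,0],[0,0,0,0,0,0],[0,0,0,0,0,0],[0,0,0,0,0,0],[0,0,0,0,0,0],[0,0,0,0,0,0],[0,0,0,0,0,0],[0,0,0,0,0,0],[0,0,0,0,0,0],[0,0,0,0,0,0],[0,0,0,0,0,0],[0,0,0,0,0,0],[0,0,0,0,0,0],[0,0,0,0,0,0],[0,0,0,0,0,0]]' | egrep 'time'; done; python3 -c "
from workcell import *
print(finish_job())"
```

```text
time_s: 48.33
time_s: 50.0
time_s: 51.67
time_s: 53.33
time_s: 55.0
time_s: 56.67
the job is handed in; nothing more can be done
None
```

I hung the larger pail by its bail in the hook's dip, let go of it and handed the job in at about 57 s. It weighs about 5.5–6 N by the wrist force. By then my camera calls were used up, so I could not confirm by picture that it hung level and still, and no verdict came back.

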